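Taper-feeler check under a straightedge

TASK

Stand the steel straightedge across the two narrow rests on the granite plate, midway and in front of their stops, and let go of it. Then take the wide-bladed taper feeler (not the narrow one) by its handle, slide it flat along the granite and under the middle of the straightedge, square to it, from the open side opposite the stops, until it drags snugly but the straightedge still sits on its rests. Finish there, still gripping the feeler and holding it still in the gap; leave everything else where it is.

Things in the scene. Friction and masses are not known exactly. Their poses are not given: they have to be found in the camera images.
- granite: Dark granite plate, 220 (x) x 200 (y) x 50 mm high, fixed; origin at the centre of its underside, z up. On its top, at y = -60 and +60 mm, stand two fixed steel rests 12 mm wide in y: a ledge 4 mm above the granite from x = 20 to 50 mm, then a stop 19 mm above the granite to x = 62 mm. Their open side is -x, roughly towards the robot. Bystanders stand behind the stops.
- rests_mid (a point): Fixed in the granite's frame at x = 35, y = 0, z = 54 mm: midway between the two ledges, level with their tops. The origin of the well-placed straightedge lies here, its length along the granite's y; 8 mm off in x (as far as the stops allow) or 15 mm in y will do. The straightedge then leaves a 4 mm gap over the granite.
- straightedge: Loose steel bar 20 (x) x 160 (y) x 34 mm high (z), 0.7 to 0.95 kg, starting on the table on the robot's left, on its 20 mm wide face; either end may go either way. Origin at the centre of its underside.
- feeler: Wide taper feeler, 90 g, flat on the table on the robot's right. Black handle 60 (x) x 14 (y) x 34 mm high (z), centred over the origin, which lies on the flat underside shared with the blade. The steel blade, 30 mm wide, runs along +x from x = 30 to its tip at x = 100 mm; 2 mm thick at the tip, 1 mm thicker every 15 mm towards the handle.
- feeler_tip (a point): Middle of the wide feeler's tip, on its underside. Sliding flat on the granite, the blade first binds with its tip about 30 mm past the straightedge's nearer face, and drags with some 2 to 10 N; each further 15 mm would tip that edge of the straightedge up by 1 mm. It is snug 5 to 10 mm after it binds.
- narrow_feeler: A second feeler with the same handle and lengths, but its blade is only 13 mm wide; it lies about 100 mm to one side of the wide one (either side). Not to be used or moved. Origin and axes as for the wide feeler.
- ring_gauge: Bystander: plain steel ring on the granite, 38 mm across; origin at its underside's centre.
- gauge_block: Bystander: steel block 12 x 35 x 20 mm on the granite; origin at its underside's centre.
- turned_part: Bystander: turned aluminium part, 52 mm across and high, on the table far to the left of the granite; origin at its underside's centre.
- oil_bottle: Bystander: white plastic bottle, 44 mm across, 100 mm high, far to the right of the granite; origin at its underside's centre.
- marker: Bystander: blue marker, 120 x 11 x 11 mm, on the table at the right, towards the robot; origin at its underside's centre.
Things that resemble listed ones, but are neither listed nor needed, are in the scene too. What is shaped like the feeler but yellow is not meant.

How it is judged:
On the way:
1. the straightedge stands across both rests, let go and at rest, before the feeler is taken (x of straightedge in the frame of granite between 0.026 and 0.044 m and y of straightedge in the frame of granite between -0.016 and 0.016 m and z of straightedge in the frame of granite between 0.0525 and 0.0555 m and angle between straightedge's own z axis and vertical below 0.08 rad and angle between the y axis of straightedge and the y axis of granite, either way round below 0.1 rad and contact force between straightedge and granite above 1 N and contact force between straightedge and the arm below 0.1 N and contact force between straightedge and the fingers below 0.1 N and linear speed of straightedge below 0.01 m/s and distance of feeler from where it was at the start of the episode below 0.03 m), for 0.2 s.
At the end, for the whole second after the job is handed in: Straightedge upright on both rests, midway within 16 mm, raised under 1.5 mm, not touched by the robot; wide feeler flat and square under its middle (25 mm), tip 44 to 78 mm in granite x, bearing on straightedge (over 1 N) and granite (over 0.5 N), still, gripped; others within 20 mm (x of straightedge in the frame of granite between 0.026 and 0.044 m and y of straightedge in the frame of granite between -0.016 and 0.016 m and z of straightedge in the frame of granite between 0.0525 and 0.0555 m and angle between each of straightedge, feeler's own z axis and vertical below 0.08 rad and angle between the y axis of straightedge and the y axis of granite, either way round below 0.1 rad and contact force between straightedge and granite above 1 N and contact force between straightedge and the arm below 0.1 N and contact force between straightedge and the fingers below 0.1 N and x of feeler_tip in the frame of granite between 0.044 and 0.078 m and y of feeler_tip in the frame of granite between -0.025 and 0.025 m and angle between the x axis of feeler and the x axis of granite, either way round below 0.18 rad and contact force between feeler and straightedge above 1 N and contact force between feeler and granite above 0.5 N and contact force between feeler and the fingers above 2 N and linear speed of each of feeler, straightedge below 0.01 m/s); the arm keeps its last pose, push and grip.
It fails at once if a bystander is moved by more than 20 mm (distance of any of narrow_feeler, ring_gauge, gauge_block, turned_part, oil_bottle, marker from where it was at the start of the episode above 0.02 m).
It also fails if it takes over 62 s, if anything falls off the work surface, if the arm or the gripper's body presses on something with over 40 N, if the wrist force passes 120 N, or if a joint passes its speed limit or range.

ROBOT

A 7-joint arm with a two-finger parallel gripper is mounted at the origin on the work surface. World frame = base frame: x ahead of the robot, y to its left, z up, the work surface at z = 0. Lengths are in m, angles in rad, forces in N, time in s.
With the tool pointing down it reaches from about 0.4 to 0.85 m from the base axis. Payload 10.4 kg.
Tool frame: the origin (TCP) lies at the very end of the fingers, on their centre line; the grasp point (between the pads) lies 19 mm behind it; z points along the fingers, y is the line along which they close (so a half turn about z gives the same grasp; the last joint's range is limited). The gripper opens to 87 mm and grips with 3 to 60 N. Pads are 19 mm wide; open, the fingers measure 117 mm over their backs; the gripper's body (75 mm by 190 mm) begins 51 mm behind the grasp point.
Start: joints at [-1.147, 0.332, -0.065, 1.46, 0.022, 1.35, -0.088], TCP at [0.27, 0.564, 0.223] pointing down, gripper open.
Joint ranges: [-2.6, 2.6], [-0.5, 2.12], [-1.47, 1.34], [0.16, 2.42], [-1.27, 4.41], [0.06, 2.06], [-2.6, 2.6]. Speed limits (rad/s): [2.22, 2.22, 2.79, 2.79, 3.14, 3.14, 3.14].

INTERFACE

Orientations are given as a unit quaternion [x, y, z, w].
In Python, from bench import * gives the robot as it stands.
- The arm moves only by the tool step_arm, never from a script. Its arguments are lists of equal length, an entry for each row: "delta_pos": the shift along the world's x, y, z in units of 25 mm (1.0 is 25 mm), a list of three; "turn": the turn about the world's z in units of 0.12 rad (1.0 is 0.12 rad). In form: {"delta_pos": [[tx, ty, tz], ...], "turn": [turn, ...]}. A call has 1 to 12 rows; each row shifts and turns the commanded pose from where the row before left it; what a row does not reach is not made up. A row lasts 1/10 s, in which the tool goes at most 50 mm and 8.59 degrees, less where a joint would pass 70% of its speed; a pose out of reach is approached as far as the arm can. A call with a number of a shift or a turn outside -1 to 1 is refused whole. A call with a gripper value outside its range is refused whole. "grip" is the closure, from 0 (fully open) to 1 (shut), set as the call begins (left out, the last holds). The fingers move at their own pace and stop on an object; "newtons" is the grip in N (left out, the last holds). Time passes only in rows, so rows that do not move let the fingers close. It gives the time, the measured TCP pose, the force, the opening and the grip force at its end, in the units of the state.
- read_state(): the state, without advancing time (a new reading comes with each control period).
- camera(name): name is "scene" or "top"; returns a dict with "image" (400x640x3 uint8, red, green, blue), "z_map" (400x640 float32, m along the optical axis (not along the pixel's ray), 0 where there is no reading), "mtx" (3x3 intrinsics, pixels), "view" (4x4, takes a point from world to camera coordinates). Camera axes: x right, y up, looking along -z (the intrinsics and any distortion apply to the point x, -y, -z); pixel columns grow to the right and rows downward; lengths in m; the calibration is good to about 2 mm. A picture is of the moment at which its call begins.
- close_job(): hands the job in; it is judged then, once.
The state is a dict: "time": time; "joint_positions": joint angles; "joint_vel": joint speeds; "joint_torque": joint torques, N m; "ee_pos": TCP position; "eef_rot": TCP orientation; "ft_force": force on the tool from outside, world axes, zero at the start; "torque": the same for the moment, N m; "width": finger opening in m; "grip_force": force on a finger pad.
Only numpy, scipy, OpenCV 4.12 (cv2) and the standard library are available. Lean on these libraries where they do the work, as an engineer would, in place of code of your own. Each camera call takes 0.05 s, during which the arm holds its last target. There are 200 camera calls.

## Working session

There is one attempt and no reset: what is moved stays moved. The work goes in short steps, Python scripts to look and compute and a tool call to move; the robot and the scene stay as the last step left them, time stands still between calls to the robot, and variables do not carry over. Pictures are saved under pics/ and viewed, at most 10 in all, crops included, and the job is handed in when it is done.

Besides the shell and the picture viewer there is one more tool, called after ">>>" as a command line: name --pt "numbers of a row" for each row, then --argument value for the rest. step_arm: Moves the arm, as the interface text tells. Shifts and turns lie within -1 to 1; 1 stands for 25 mm of shift or 0.12 rad of turn. Its arguments: {"type":"object","properties":{"delta_pos":{"type":"array"},"turn":{"type":"array"},"grip":{"type":"number"},"newtons":{"type":"number"}},"required":["delta_pos","turn"]}

```bash
mkdir -p pics && cat > h.py <<'E'
from bench import *
import numpy as np, cv2
def cloud(c):
    z=c["z_map"].astype(float); h,w=z.shape; K=c["mtx"]
    u,v=np.meshgrid(np.arange(w),np.arange(h))
    P=np.stack([(u-K[0,2])/K[0,0]*z,-(v-K[1,2])/K[1,1]*z,-z,np.ones_like(z)],-1)
    W=P@np.linalg.inv(c["view"]).T
    W[z==0]=np.nan
    return W[...,:3]
def save(n,img): cv2.imwrite(f"pics/{n}.png",img[...,::-1])
E
python3 - <<'E'
from h import *
for n in("top","scene"):
    c=camera(n); save(n+"0",c["image"]); np.savez(n+"0.npz",**{k:np.asarray(c[k]) for k in("image","z_map","mtx","view")})
    print(n,np.round(c["view"],3).tolist(),np.round(c["mtx"],1).tolist())
s=read_state(); print(s)
E
```

```text
top [[-0.021, -1.0, -0.006, -0.149], [0.994, -0.022, 0.105, -0.536], [-0.105, -0.004, 0.994, -1.198], [0.0, 0.0, 0.0, 1.0]] [[391.3, 0.0, 323.0], [0.0, 391.3, 191.8], [0.0, 0.0, 1.0]]
scene [[-0.887, 0.462, -0.002, 0.53], [-0.306, -0.585, 0.751, 0.007], [0.346, 0.667, 0.66, -1.126], [0.0, 0.0, 0.0, 1.0]] [[366.4, 0.0, 318.7], [0.0, 366.4, 197.8], [0.0, 0.0, 1.0]]
{'time': 0.1, 'joint_positions': array([-1.14661457,  0.33281889, -0.06465119,  1.46084567,  0.0216169 ,
        1.34989237, -0.08849391]), 'joint_vel': array([-9.63048432e-05, -2.89352712e-03,  1.42065457e-03, -1.78073292e-03,
        1.74745881e-03, -5.89037308e-05,  9.44343103e-04]), 'joint_torque': array([ 7.14471953e-04, -6.24541855e+01,  2.40550964e-02, -3.90721464e+01,
       -6.16070791e-02,  3.66045535e-02,  7.43746295e-05]), 'ee_pos': array([0.26992914, 0.5633297 , 0.22183257]), 'eef_rot': array([ 2.21545932e-01,  9.75149731e-01, -6.27010923e-04, -9.69401065e-05]), 'ft_force': array([-0.1210102 ,  0.44721019, -0.36221125]), 'torque': array([-0.01170816,  0.04796138, -0.04753855]), 'grip_force': 0.0, 'width': 0.08721036709118911}
```

View pics/top0.png

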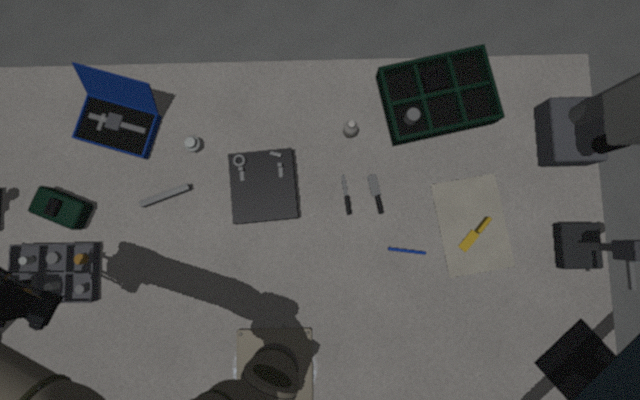

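View pics/scene0.png

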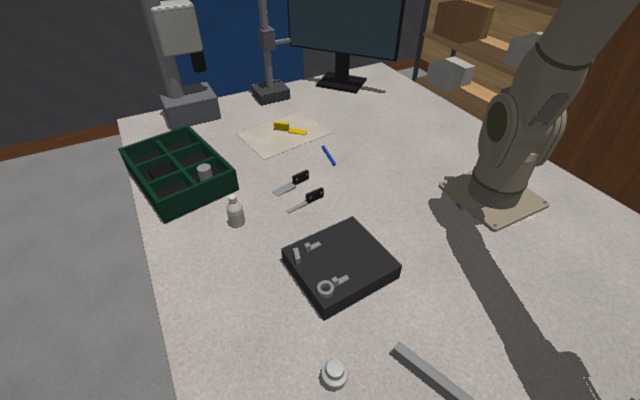

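The top view shows the straightedge at (166,195) and the granite at (264,186), with its rests at (241,172) and (281,168). Three things could be taken for the feeler:
- (375,193): black handle, wide blade
- (346,195): black handle, narrow blade
- (475,233): yellow

By the description I choose (375,193). Next I'll check that in a close crop and measure.

```bash
cat >> h.py <<'E'
def rect(W,m):
    """minimum-area rectangle of masked points: centre, axis, sizes (long first), z range"""
    p=W[m][:,:2].astype(np.float32)
    (c,s,a)=cv2.minAreaRect(p*1000); a=np.radians(a)
    if s[0]<s[1]: s=s[::-1]; a+=np.pi/2
    a=(a+np.pi/2)%np.pi-np.pi/2
    return np.round(np.array(c)/1000,4),round(float(a),3),np.round(s,1),np.round(np.nanpercentile(W[m][:,2],[5,50,95]),4),int(m.sum())
def box(shape,u0,u1,v0,v1):
    m=np.zeros(shape,bool); m[v0:v1,u0:u1]=1; return m
E
python3 - <<'E'
from h import *
c=dict(np.load("top0.npz")); W=cloud(c); z=W[...,2]; sh=z.shape; g=c["image"].astype(int).sum(2)
tz=np.nanmedian(z[box(sh,320,420,215,240)]); print("table",tz)
print("edge",rect(W,box(sh,130,205,170,220)&(z>0.022)))
print("granite",rect(W,box(sh,215,310,140,235)&(z>0.035)&(z<0.058)))
for n,b in dict(wide=(362,390,165,220),narrow=(335,358,165,220)).items():
    B=box(sh,*b)
    print(n,"handle",rect(W,B&(z>0.02)),"dark",rect(W,B&(g<150)))
    print("blade",rect(W,B&(g<0.8*np.median(g[B]))))
B=box(sh,215,310,140,235)
for r in range(148,190,2): print(r,(z[r,230:300:2]*1000).astype(int))
save("crop1",np.hstack([cv2.resize(c["image"][160:225,330:400],None,fx=6,fy=6),cv2.resize(c["image"][140:205,225:295],None,fx=5.2,fy=6)]))
E
```

```text
table -0.001681867411214899
edge (array([0.5352, 0.3363]), -1.229, array([160.3,  22. ]), array([0.0248, 0.0321, 0.0363]), 366)
granite (array([0.5564, 0.026 ]), 0.076, array([220.5, 200.8]), array([0.0443, 0.0484, 0.0524]), 4388)
wide handle (array([ 0.4916, -0.3362]), 0.194, array([59.1, 14.5]), array([0.0257, 0.0315, 0.0355]), 95) dark (array([ 0.4912, -0.3347]), 0.215, array([54.3, 10.7]), array([0.0164, 0.0313, 0.0356]), 75)
blade (array([ 0.5232, -0.325 ]), 0.274, array([126.8,  16.4]), array([-0.003 ,  0.0299,  0.0353]), 132)
narrow handle (array([ 0.4921, -0.2374]), 0.118, array([57.6, 14.2]), array([0.0266, 0.0319, 0.0353]), 90) dark (array([ 0.4906, -0.2362]), 0.121, array([53.8, 11.2]), array([0.0275, 0.032 , 0.0351]), 65)
blade (array([ 0.5253, -0.2337]), 0.166, array([127.5,  22.2]), array([-0.0026,  0.0307,  0.0351]), 121)
148 [ -4  -1   1   0  -4   0  -4  -4   1  -4   1   0 -10  -3  -2   2  -3  -2
   0  -4  -1  -3  -2   0  -6  -2  49  47  48  48  46   1   0  -2   0]
150 [                   1                   -2                   -1
                    3               
[... 5336 characters left out ...]
            45                   44
                   49                   48                   47
                   48                   48                   52
                   48                   53                   50
                   52                   49                   43
                   49                   48                   48
                   47                   49                   44
 -9223372036854775808                   45                   46
                   10                    4]
188 [ 0 47 45 48 49 47 50 45 43 50 48 49 49 49 48 44 49 46 50 50 48 50 45 43
 44 49 48 47 43 47 45 49 48 16 -2]<stdin>:11: RuntimeWarning: invalid value encountered in cast
```

View pics/crop1.png

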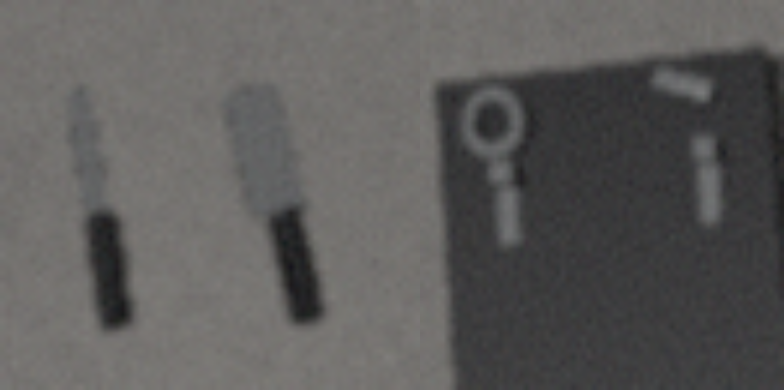

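The crop confirms it: the wide blade belongs to the feeler whose handle is at top pixel (379,203), and the narrow one is at (346,195). The sizes match the given ones (bar 160x22, granite 220x201, handle 59x14), and heights read about 1.7 mm low. I'm moving above the straightedge.

>>> step_arm --pt "0.9 -0.76 0" --pt "0.9 -0.76 0" --pt "0.9 -0.76 0" --pt "0.9 -0.76 0" --pt "0.9 -0.76 0" --pt "0.9 -0.76 0" --pt "0.9 -0.76 -0.5" --pt "0.9 -0.76 -0.5" --pt "0.9 -0.76 -0.5" --pt "0.9 -0.76 -0.5" --pt "0.8 -0.74 -0.5" --pt "0.8 -0.74 -0.5" --turn '[-0.54,-0.54,-0.54,-0.54,-0.54,-0.54,-0.54,-0.54,-0.54,-0.54,-0.54,-0.54]' --grip 0 --newtons 50

```text
time: 1.3
ee_pos: [0.5367, 0.3349, 0.1469]
eef_rot: [0.577, 0.817, 0.0, 0.0]
ft_force: [0.3, -0.4, -0.3]
width: 0.0872
grip_force: 0.0
```

>>> step_arm --pt "0 0 0" --pt "0 0 0" --pt "0 0 0" --turn '[0,0,0]'

```text
time: 1.6
ee_pos: [0.5348, 0.3375, 0.1478]
eef_rot: [0.574, 0.819, 0.0, -0.0]
ft_force: [-0.2, -0.3, 0.4]
width: 0.087
grip_force: 0.0
```

>>> step_arm --pt "0 0 -0.9" --pt "0 0 -1" --pt "0 0 -1" --pt "0 0 -1" --pt "0 0 -0.8" --pt "0 0 -0.5" --pt "0 0 -0.3" --pt "0 0 0" --pt "0 0 0" --turn '[0,0,0,0,0,0,0,0,0]'

```text
time: 2.5
ee_pos: [0.5355, 0.3372, 0.011]
eef_rot: [0.575, 0.818, 0.001, 0.0]
ft_force: [0.9, 0.3, -0.6]
width: 0.087
grip_force: 0.0
```

>>> step_arm --pt "0 0 0" --pt "0 0 0" --pt "0 0 0" --pt "0 0 0" --pt "0 0 0" --pt "0 0 0" --pt "0 0 0" --pt "0 0 0" --turn '[0,0,0,0,0,0,0,0]' --grip 1 --newtons 50

```text
time: 3.3
ee_pos: [0.5351, 0.3367, 0.0101]
eef_rot: [0.575, 0.818, 0.0, 0.0]
ft_force: [0.3, -0.1, 0.0]
width: 0.0312
grip_force: 0.0
```

>>> step_arm --pt "0 0 0" --pt "0 0 0" --pt "0 0 0" --pt "0 0 0" --pt "0 0 0" --turn '[0,0,0,0,0]'

```text
time: 3.8
ee_pos: [0.5348, 0.3366, 0.01]
eef_rot: [0.575, 0.818, -0.0, -0.0]
ft_force: [-2.5, -1.2, 1.9]
width: 0.0199
grip_force: 50.0
```

>>> step_arm --pt "0 0 0.3" --pt "0 0 0.7" --pt "0 0 1" --pt "0 0 1" --pt "0 0 1" --pt "0 0 0.7" --pt "0 0 0.3" --pt "0 0 0" --pt "0 0 0" --turn '[0,0,0,0,0,0,0,0,0]'

```text
time: 4.7
ee_pos: [0.5344, 0.3363, 0.1337]
eef_rot: [0.575, 0.818, -0.001, -0.0]
ft_force: [0.5, 0.1, -8.5]
width: 0.0197
grip_force: 50.0
```

```bash
python3 - <<'E'
from h import *
c=camera("scene"); s=read_state(); print(s["ee_pos"],s["ft_force"],s["torque"],s["width"],s["grip_force"])
cr=c["image"][150:400,240:560]; save("lift",cv2.resize(cr,None,fx=2.4,fy=2.4))
E
```

```text
[0.53425306 0.33620697 0.13345   ] [-0.35405178  0.30494126 -8.65248271] [-0.0500842  -0.01189005  0.0068523 ] 0.019563722057682736 49.999282602220774
```

View pics/lift.png

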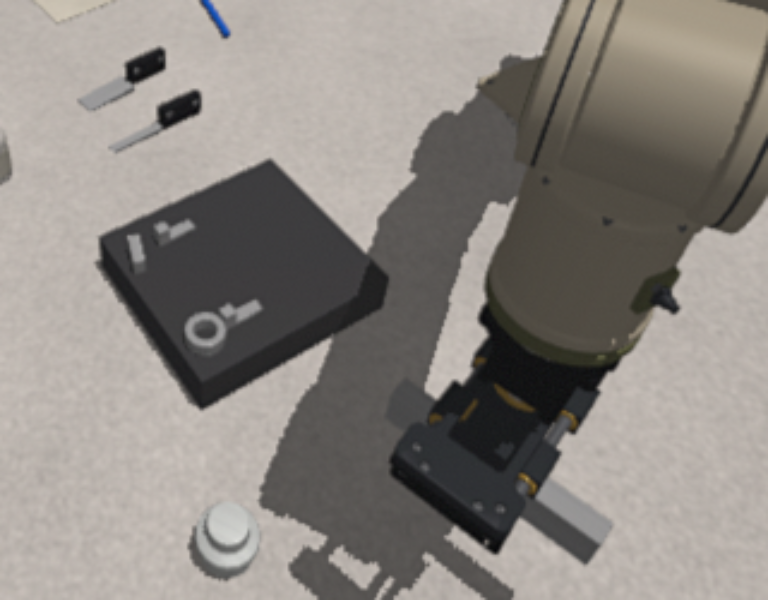

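The scene view shows the bar hanging level and centred in the grip, clear of the table, with a wrist load of 8.5 N (about 0.87 kg). I'm carrying it above the rests.

>>> step_arm --pt "0.1 -0.5 0" --pt "0.2 -1 0" --pt "0.2 -1 0" --pt "0.2 -1 0" --pt "0.2 -1 0" --pt "0.2 -1 0" --pt "0.2 -1 0" --pt "0.2 -1 0" --pt "0.2 -1 0" --pt "0.2 -1 0" --pt "0.2 -1 0" --pt "0.15 -1 0" --turn '[-0.2,-0.2,-0.2,-0.2,-0.2,-0.2,-0.2,-0.2,-0.2,-0.2,-0.2,-0.05]'

```text
time: 5.95
ee_pos: [0.5916, 0.0471, 0.1351]
eef_rot: [0.68, 0.733, 0.0, 0.0]
ft_force: [-0.7, -0.6, -8.3]
width: 0.0196
grip_force: 50.0
```

>>> step_arm --pt "0 -0.6 0" --pt "0 -0.25 0" --pt "0 0 0" --pt "0 0 0" --pt "0 0 0" --turn '[0,0,0,0,0]'

```text
time: 6.45
ee_pos: [0.5912, 0.0297, 0.135]
eef_rot: [0.679, 0.734, 0.0, -0.0]
ft_force: [-0.6, -0.6, -7.8]
width: 0.0195
grip_force: 50.0
```

```bash
python3 - <<'E'
from h import *
s=read_state(); print(s["ee_pos"],s["eef_rot"],s["torque"],s["ft_force"])
c=camera("top"); W=cloud(c); z=W[...,2]; sh=z.shape
B=box(sh,200,330,120,240)
print("bar",rect(W,B&(z>0.145)&(z<0.163)))
c2=camera("scene"); save("above",cv2.resize(c2["image"][170:370,220:480],None,fx=3,fy=3))
cv2.imwrite("pics/abovetop.png",cv2.resize(c["image"][120:240,200:330],None,fx=5,fy=5)[...,::-1])
print(np.histogram(z[B],bins=np.arange(-.01,.3,.01)))
E
```

```text
[0.59123167 0.0296778  0.13502395] [ 6.78763426e-01  7.34356911e-01  2.70500132e-04 -2.56646873e-04] [-0.04685874 -0.02067596 -0.0281677 ] [-0.55900567 -0.55059666 -7.78711871]
bar (array([ 0.5961, -0.0171]), -1.498, array([63.9, 20.4]), array([0.1504, 0.1569, 0.1598]), 140)
(array([4567, 1486,   19,   18,   25, 1754,  595,   36,   11,    0,    0,
          0,    0,    9,   13,   11,  127,    6,    0,    0,    0,    9,
         54,  147,   24,  432,   15,    6,    5,    4]), array([-0.01,  0.  ,  0.01,  0.02,  0.03,  0.04,  0.05,  0.06,  0.07,
        0.08,  0.09,  0.1 ,  0.11,  0.12,  0.13,  0.14,  0.15,  0.16,
        0.17,  0.18,  0.19,  0.2 ,  0.21,  0.22,  0.23,  0.24,  0.25,
        0.26,  0.27,  0.28,  0.29]))
```

View pics/above.png

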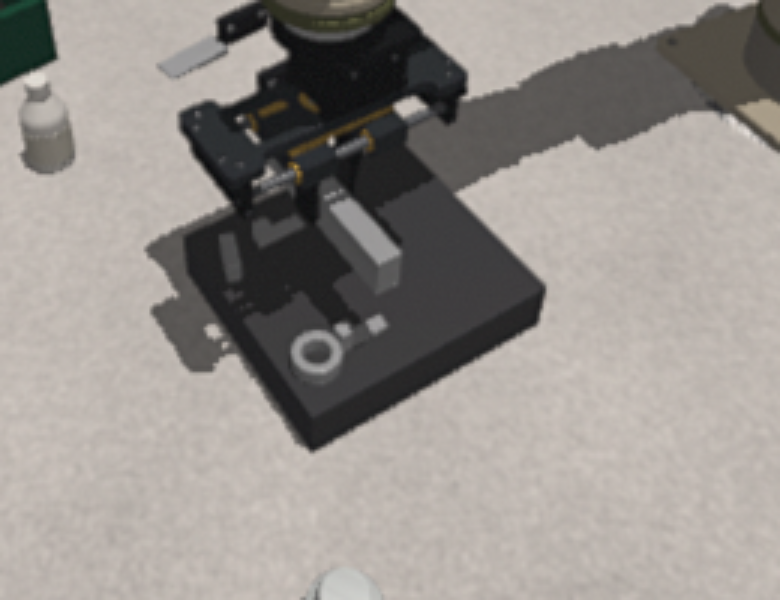

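The bar hangs over the rests, square to them (view yaw 0.073 against the granite's 0.076). By the top depth it sits about 2 mm too far in x and y. I'll correct that and lower it slowly.

>>> step_arm --pt "-0.08 -0.1 -0.3" --pt "0 0 -0.7" --pt "0 0 -0.7" --pt "0 0 -0.5" --pt "0 0 -0.3" --pt "0 0 -0.1" --pt "0 0 -0.1" --pt "0 0 0" --pt "0 0 0" --turn '[0,0,0,0,0,0,0,0,0]'

```text
time: 7.45
ee_pos: [0.5897, 0.0255, 0.0682]
eef_rot: [0.68, 0.734, 0.0, 0.0]
ft_force: [0.1, 0.1, -7.5]
width: 0.0193
grip_force: 50.0
```

>>> step_arm --pt "0 0 -0.04" --pt "0 0 -0.04" --pt "0 0 -0.04" --pt "0 0 0" --pt "0 0 0" --turn '[0,0,0,0,0]'

```text
time: 7.95
ee_pos: [0.5893, 0.0254, 0.0646]
eef_rot: [0.68, 0.734, 0.0, 0.0]
ft_force: [0.2, 0.0, -8.0]
width: 0.0193
grip_force: 50.0
```

>>> step_arm --pt "0 0 -0.04" --pt "0 0 -0.02" --pt "0 0 0" --pt "0 0 0" --turn '[0,0,0,0]'

```text
time: 8.35
ee_pos: [0.5894, 0.0254, 0.064]
eef_rot: [0.68, 0.734, 0.0, 0.0]
ft_force: [-5.3, -0.2, 5.0]
width: 0.02
grip_force: 50.0
```

>>> step_arm --pt "0 0 0" --pt "0 0 0" --pt "0 0 0" --pt "0 0 0" --pt "0 0 0" --pt "0 0 0" --turn '[0,0,0,0,0,0]' --grip 0.4

```text
time: 8.95
ee_pos: [0.5894, 0.0254, 0.0631]
eef_rot: [0.68, 0.734, 0.0, 0.0]
ft_force: [0.6, -0.9, -0.0]
width: 0.0505
grip_force: 0.0
```

>>> step_arm --pt "0 0 0.3" --pt "0 0 0.7" --pt "0 0 1" --pt "0 0 1" --pt "0 0 1" --pt "0 0 1" --pt "0 0 0.5" --turn '[0,0,0,0,0,0,0]'

```text
time: 9.65
ee_pos: [0.5902, 0.0254, 0.2034]
eef_rot: [0.68, 0.734, 0.001, 0.001]
ft_force: [-0.8, 0.9, -1.0]
width: 0.0523
grip_force: 0.0
```

>>> step_arm --pt "-1 -1 0" --pt "-1 -1 0" --pt "-1 -1 0" --pt "-1 -1 0" --pt "-0.2 -1 0" --pt "0 -1 0" --pt "0 -1 0" --pt "0 -1 0" --pt "0 -1 0" --pt "0 -1 0" --pt "0 -1 0" --pt "0 -1 0" --turn '[-1,-1,-1,-1,-1,-1,-1,-1,-1,-1,-1,-0.9]' --grip 0.4

```text
time: 10.85
ee_pos: [0.4841, -0.2755, 0.2004]
eef_rot: [0.994, 0.107, -0.0, -0.0]
ft_force: [0.2, 0.5, -1.0]
width: 0.0522
grip_force: 0.0
```

```bash
python3 - <<'E'
from h import *
s=read_state(); print(s["ee_pos"],s["eef_rot"])
c=camera("top"); W=cloud(c); z=W[...,2]; sh=z.shape
B=box(sh,210,320,135,240)
print("bar",rect(W,B&(z>0.072)&(z<0.1)))
print("granite",rect(W,B&(z>0.035)&(z<0.058)))
g=np.array([0.5564,0.026]); a=.076
m=B&(z>0.078)&(z<0.1); p=W[m][:,:2]-g; q=p@np.array([[np.cos(a),-np.sin(a)],[np.sin(a),np.cos(a)]]); print("in granite",np.percentile(q,[1,50,99],axis=0),q.mean(0),np.median(z[m]))
c2=camera("scene"); cr=np.hstack([cv2.resize(c2["image"][205:325,270:410],None,fx=3,fy=3)]); 
save("placed",cr)
# feeler blade from the first picture, blue/grey contrast
c=dict(np.load("top0.npz")); W=cloud(c); im=cv2.GaussianBlur(c["image"],(3,3),0).astype(int).sum(2)
B=box(sh,364,386,168,218); bg=np.median(im[box(sh,355,364,168,218)]); m=B&(im<0.88*bg)
print(bg,rect(W,m)); 
for r in range(170,216,3):
    k=np.where(m[r])[0]
    if len(k): print(r,k[0],k[-1],np.round(W[r,k].mean(0),3))
E
```

```text
[ 0.48405269 -0.27548522  0.20043448] [ 9.94257289e-01  1.07016064e-01 -6.34449239e-05 -3.61057931e-05]
bar (array([0.6155, 0.028 ]), -1.495, array([159.6,  70.7]), array([0.0769, 0.0858, 0.0901]), 393)
granite (array([0.5568, 0.0256]), 0.076, array([221.1, 200.2]), array([0.0444, 0.0483, 0.0522]), 3976)
in granite [[ 0.02392395 -0.08035522]
 [ 0.03337784 -0.0022622 ]
 [ 0.04404067  0.07606698]] [ 0.03339176 -0.00230844] 0.08604992182867832
346.0 (array([ 0.5241, -0.327 ]), 0.366, array([133.2,  20.5]), array([-0.0036,  0.0042,  0.0342]), 344)
176 368 375 [ 0.583 -0.317  0.001]
179 367 376 [nan nan nan]
182 369 377 [ 0.563 -0.321  0.002]
185 369 378 [ 0.553 -0.322  0.002]
188 369 378 [ 0.544 -0.322  0.003]
191 371 379 [ 0.534 -0.326  0.004]
194 371 381 [ 0.524 -0.329  0.005]
197 374 381 [ 0.513 -0.331  0.019]
200 375 381 [ 0.503 -0.332  0.024]
203 375 382 [ 0.494 -0.333  0.023]
206 376 383 [ 0.485 -0.337  0.018]
209 377 383 [ 0.475 -0.337  0.024]
212 377 384 [ 0.466 -0.339  0.022]
```

View pics/placed.png

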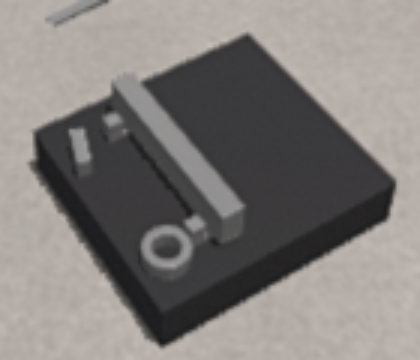

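The placed view shows the bar standing across both rests, with its right-hand end at crop pixel (227,215). It sits at granite x 33 mm and y -2 mm with its top at z 0.088, all within bounds. The feeler handle is at (0.492,-0.336) with yaw about 0.19, so I'll go and grip it.

>>> step_arm --pt "0.1 -0.8 0" --pt "0.1 -0.8 -0.5" --pt "0.1 -0.8 -1" --pt "0 0 -1" --pt "0 0 -1" --pt "0 0 -1" --pt "0 0 -1" --pt "0 0 -1" --pt "0 0 -0.6" --pt "0 0 -0.4" --pt "0 0 -0.15" --pt "0 0 0" --turn '[-0.2,0,0,0,0,0,0,0,0,0,0,0]' --grip 0.4 --newtons 40

```text
time: 12.15
ee_pos: [0.492, -0.3346, 0.0095]
eef_rot: [0.995, 0.098, 0.0, 0.0]
ft_force: [-1.7, -0.2, -0.2]
width: 0.0524
grip_force: 0.0
```

>>> step_arm --pt "0 0 0" --pt "0 0 0" --pt "0 0 0" --pt "0 0 0" --pt "0 0 0" --pt "0 0 0" --pt "0 0 0" --pt "0 0 0" --turn '[0,0,0,0,0,0,0,0]' --grip 1

```text
time: 12.95
ee_pos: [0.4918, -0.3346, 0.0094]
eef_rot: [0.995, 0.097, 0.0, 0.0]
ft_force: [0.2, -0.5, 1.3]
width: 0.0138
grip_force: 40.0
```

```bash
python3 - <<'E'
from h import *
s=read_state(); print(s["ee_pos"],s["eef_rot"],s["width"],s["grip_force"],s["ft_force"])
c2=camera("scene"); save("grip",cv2.resize(c2["image"][130:250,230:400],None,fx=4,fy=4))
E
```

```text
[ 0.49182861 -0.33461066  0.00939832] [9.95243026e-01 9.74233734e-02 4.55615831e-05 5.18519113e-05] 0.013823404881441001 39.99763377942145 [ 0.24166471 -0.53376493  1.33719399]
```

View pics/grip.png

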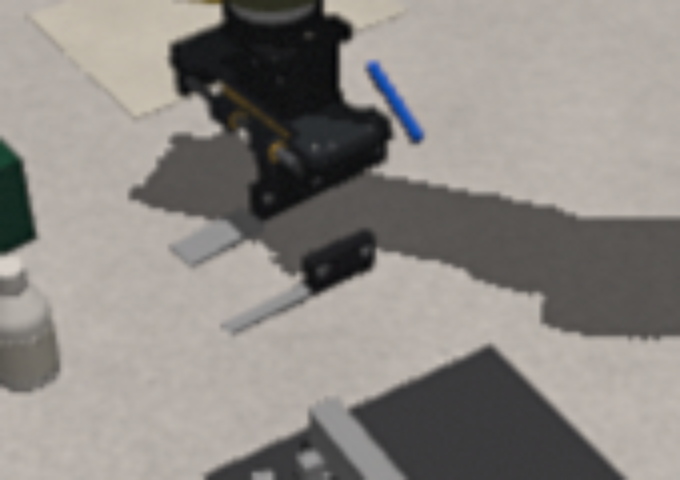

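The wide feeler is gripped by its handle (opening 13.8 mm), with the blade at crop pixel (205,243). The narrow one at (300,285) is undisturbed. I'm lifting it and carrying it to the open side of the granite.

>>> step_arm --pt "0 0 0.4" --pt "0 0 0.8" --pt "-0.2 0 1" --pt "-0.3 0 1" --pt "-0.3 0.5 1" --pt "-0.2 1 0.3" --pt "0 1 0" --pt "0 1 0" --pt "0 1 0" --pt "0 1 0" --pt "0 1 0" --pt "0 1 0" --turn '[0,0,0,0,0,-0.2,-0.2,-0.2,-0.2,-0.2,0,0]'

```text
time: 14.2
ee_pos: [0.4666, -0.1462, 0.1223]
eef_rot: [0.999, 0.037, 0.0, -0.0]
ft_force: [-0.3, -0.7, -0.1]
width: 0.0135
grip_force: 40.0
```

>>> step_arm --pt "0 1 0" --pt "0 1 0" --pt "0 1 0" --pt "0 1 0" --pt "0 1 0" --pt "0 0.9 0" --pt "0 0.5 0" --pt "0 0.16 0" --pt "0 0 -0.5" --pt "0 0 -0.7" --pt "0 0 -0.5" --pt "0 0 0" --turn '[0,0,0,0,0,0,0,0,0,0,0,0]'

```text
time: 15.4
ee_pos: [0.4653, 0.0156, 0.0773]
eef_rot: [0.999, 0.037, -0.002, 0.001]
ft_force: [-0.8, -0.3, -1.4]
width: 0.0137
grip_force: 40.0
```

```bash
python3 - <<'E'
from h import *
s=read_state(); print(s["ee_pos"],s["eef_rot"],s["ft_force"],s["width"])
c=camera("top"); W=cloud(c); z=W[...,2]; im=c["image"]
save("pre_top",cv2.resize(im[135:235,205:325],None,fx=5,fy=5))
E
```

```text
[0.46534435 0.01562913 0.07732354] [ 9.99319387e-01  3.68411389e-02 -1.72225928e-03  7.25346708e-04] [-0.83160931 -0.29985603 -1.41362595] 0.013666741784496617
```

View pics/pre_top.png

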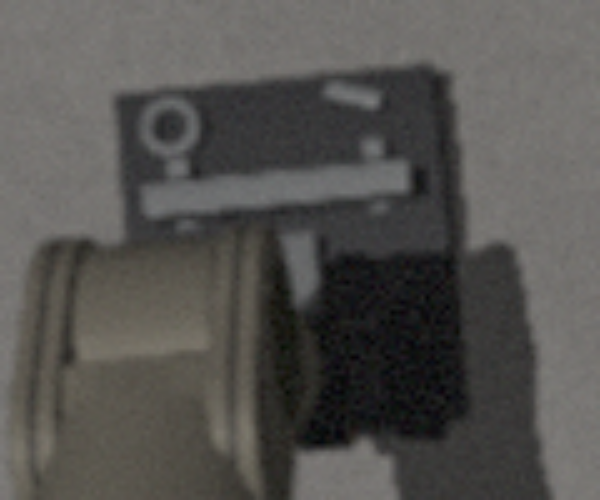

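The top view shows the blade tip at crop pixel (298,232), short of the bar and within about 5 mm of its middle, and square to it. I'll lower until it touches the granite.

>>> step_arm --pt "0 0.1 -0.3" --pt "0 0 -0.2" --pt "0 0 -0.1" --pt "0 0 0" --pt "0 0 0" --pt "0 0 0" --turn '[0,0,0,0,0,0]'

```text
time: 16.05
ee_pos: [0.467, 0.0195, 0.0646]
eef_rot: [0.999, 0.038, 0.0, -0.0]
ft_force: [-0.7, 0.3, -1.3]
width: 0.0139
grip_force: 40.0
```

>>> step_arm --pt "0 0 -0.04" --pt "0 0 0" --pt "0 0 0" --turn '[0,0,0]'

```text
time: 16.35
ee_pos: [0.4668, 0.0194, 0.0634]
eef_rot: [0.999, 0.038, 0.0, 0.0]
ft_force: [0.3, 0.9, -1.1]
width: 0.0137
grip_force: 40.0
```

>>> step_arm --pt "0 0 -0.06" --pt "0 0 -0.06" --pt "0 0 0" --pt "0 0 0" --turn '[0,0,0,0]'

```text
time: 16.75
ee_pos: [0.4667, 0.0194, 0.0603]
eef_rot: [0.999, 0.038, -0.0, 0.0]
ft_force: [-0.3, 0.3, -1.9]
width: 0.0133
grip_force: 40.0
```

>>> step_arm --pt "0 0 -0.02" --pt "0 0 -0.02" --pt "0 0 0" --pt "0 0 0" --turn '[0,0,0,0]'

```text
time: 17.15
ee_pos: [0.4668, 0.0194, 0.0593]
eef_rot: [0.999, 0.038, 0.0, 0.0]
ft_force: [-0.5, -0.2, -0.3]
width: 0.0137
grip_force: 40.0
```

>>> step_arm --pt "0 0 -0.02" --pt "0 0 0" --pt "0 0 0" --turn '[0,0,0]'

```text
time: 17.45
ee_pos: [0.4668, 0.0194, 0.0593]
eef_rot: [0.999, 0.038, -0.0, -0.0]
ft_force: [-3.0, -0.6, 7.9]
width: 0.0137
grip_force: 40.0
```

>>> step_arm --pt "0 0 -0.02" --pt "0 0 0" --pt "0 0 0" --turn '[0,0,0]'

```text
time: 17.75
ee_pos: [0.4669, 0.0195, 0.0593]
eef_rot: [0.999, 0.038, -0.0, -0.0]
ft_force: [-6.7, -0.4, 16.6]
width: 0.0137
grip_force: 40.0
```

>>> step_arm --pt "0 0 0.025" --pt "0.1 0.01 0" --pt "0.2 0.015 0" --pt "0.2 0.015 0" --pt "0.2 0.015 0" --pt "0.2 0.015 0" --pt "0.2 0.015 0" --pt "0.2 0.015 0" --pt "0.1 0.01 0" --pt "0 0 0" --pt "0 0 0" --turn '[0,0,0,0,0,0,0,0,0,0,0]'

```text
time: 18.85
ee_pos: [0.5011, 0.022, 0.0593]
eef_rot: [0.999, 0.037, -0.001, -0.0]
ft_force: [-8.3, -0.6, 12.5]
width: 0.0135
grip_force: 40.0
```

>>> step_arm --pt "0.08 0.006 0" --pt "0.04 0.003 0" --pt "0 0 0" --turn '[0,0,0]'

```text
time: 19.15
ee_pos: [0.5037, 0.0223, 0.0593]
eef_rot: [0.999, 0.037, -0.001, -0.0]
ft_force: [-11.2, -0.3, 15.9]
width: 0.0141
grip_force: 40.0
```

>>> step_arm --pt "0 0 0.025" --pt "0 0 0" --pt "0 0 0" --turn '[0,0,0]'

```text
time: 19.45
ee_pos: [0.5049, 0.0224, 0.0594]
eef_rot: [0.999, 0.038, 0.0, 0.0]
ft_force: [-0.2, 0.3, -1.6]
width: 0.0136
grip_force: 40.0
```

>>> step_arm --pt "0.06 0.005 0" --pt "0.06 0.005 0" --pt "0 0 0" --turn '[0,0,0]'

```text
time: 19.75
ee_pos: [0.508, 0.0227, 0.0595]
eef_rot: [0.999, 0.038, 0.0, 0.0]
ft_force: [-0.1, 0.0, -1.1]
width: 0.0136
grip_force: 40.0
```

```bash
cat > chk.py <<'E'
from h import *
s=read_state(); print(s["time"],s["ee_pos"],s["ft_force"],s["torque"],s["eef_rot"])
W=cloud(camera("top")); z=W[...,2]
B=box(z.shape,210,320,135,240); a=.076; g=[0.5566,0.0258]
m=B&(z>0.078)&(z<0.1)
q=(W[...,:2]-g)@np.array([[np.cos(a),-np.sin(a)],[np.sin(a),np.cos(a)]])
m&=(abs(q[...,0]-.035)<.02)&(abs(q[...,1])<.1)
A=np.c_[np.ones(m.sum()),q[m]-[.0334,0]]; k=np.linalg.lstsq(A,z[m],rcond=None)[0]
print("bar",q[m].mean(0),"z,slopes",k,m.sum())
E
python3 chk.py
```

```text
19.75 [0.50804631 0.0226769  0.0595273 ] [-0.07982071  0.03120195 -1.13844588] [-0.05349913  0.19149703 -0.03403411] [9.99291770e-01 3.76289859e-02 5.57779153e-05 1.18331098e-04]
bar [ 0.03323032 -0.04508658] z,slopes [ 0.08580325  0.05018444 -0.00094761] 172
```

>>> step_arm --pt "0 0 -0.012" --pt "0 0 0" --pt "0 0 0" --turn '[0,0,0]'

```text
time: 20.1
ee_pos: [0.5078, 0.0226, 0.0594]
eef_rot: [0.999, 0.038, 0.0, 0.0]
ft_force: [0.4, -0.2, 1.2]
width: 0.0137
grip_force: 40.0
```

>>> step_arm --pt "0.04 0.003 0" --pt "0.04 0.003 0" --pt "0 0 0" --turn '[0,0,0]'

```text
time: 20.4
ee_pos: [0.5098, 0.0228, 0.0593]
eef_rot: [0.999, 0.038, -0.0, 0.0]
ft_force: [-2.7, -1.0, 4.7]
width: 0.0136
grip_force: 40.0
```

>>> step_arm --pt "0.04 0.003 0" --pt "0.04 0.003 0" --pt "0 0 0" --turn '[0,0,0]'

```text
time: 20.7
ee_pos: [0.5114, 0.0229, 0.0593]
eef_rot: [0.999, 0.038, -0.001, -0.0]
ft_force: [-6.3, -0.6, 7.5]
width: 0.0138
grip_force: 40.0
```

>>> step_arm --pt "0.04 0.003 0.01" --pt "0.04 0.003 0" --pt "0 0 0" --turn '[0,0,0]'

```text
time: 21.0
ee_pos: [0.5121, 0.023, 0.0593]
eef_rot: [0.999, 0.038, -0.002, -0.0]
ft_force: [-12.3, -0.7, 12.1]
width: 0.0133
grip_force: 40.0
```

>>> step_arm --pt "0.04 0.003 0.004" --pt "0.04 0.003 0" --pt "0 0 0" --turn '[0,0,0]'

```text
time: 21.3
ee_pos: [0.5133, 0.023, 0.0593]
eef_rot: [0.999, 0.037, -0.003, -0.0]
ft_force: [-17.3, -0.8, 15.5]
width: 0.0137
grip_force: 40.0
```

```bash
python3 chk.py
```

```text
21.3 [0.51325016 0.02303131 0.05930323] [-17.34623581  -0.79096909  15.54255238] [-0.23199307  3.50898241  0.03057359] [ 9.99293555e-01  3.74734388e-02 -2.84851380e-03 -1.34101458e-04]
bar [ 0.03302377 -0.04512146] z,slopes [ 0.08606513  0.06688425 -0.00142688] 172
```

>>> step_arm --pt "0 0 0.012" --pt "0 0 0.01" --pt "0 0 0" --turn '[0,0,0]'

```text
time: 21.65
ee_pos: [0.5142, 0.0231, 0.0594]
eef_rot: [0.999, 0.038, -0.002, 0.0]
ft_force: [-7.4, -1.2, 2.3]
width: 0.0142
grip_force: 40.0
```

>>> step_arm --pt "0 0 0.008" --pt "0 0 0" --pt "0 0 0" --turn '[0,0,0]'

```text
time: 21.95
ee_pos: [0.5142, 0.0231, 0.0595]
eef_rot: [0.999, 0.038, -0.002, 0.0]
ft_force: [-6.9, -0.9, 0.6]
width: 0.0134
grip_force: 40.0
```

>>> step_arm --pt "0.04 0.003 0.002" --pt "0.04 0.003 0.002" --pt "0.04 0.003 0.002" --pt "0 0 0" --pt "0 0 0" --turn '[0,0,0,0,0]'

```text
time: 22.45
ee_pos: [0.5174, 0.0233, 0.0596]
eef_rot: [0.999, 0.038, -0.001, 0.0]
ft_force: [-4.8, -0.6, -0.0]
width: 0.0135
grip_force: 40.0
```

```bash
python3 chk.py
```

```text
22.45 [0.51737731 0.02330606 0.05961838] [-4.78345028 -0.58181705 -0.02849857] [-0.09913123  1.32743473  0.03832589] [ 9.99293557e-01  3.75512730e-02 -1.49809151e-03  2.10212274e-04]
bar [ 0.03379    -0.04544828] z,slopes [0.08630666 0.03757092 0.00715879] 174
```

>>> step_arm --pt "0 0 0" --pt "0 0 0" --pt "0 0 0" --pt "0 0 0" --pt "0 0 0" --pt "0 0 0" --turn '[0,0,0,0,0,0]'

```text
time: 23.1
ee_pos: [0.5174, 0.0233, 0.0596]
eef_rot: [0.999, 0.038, -0.001, 0.0]
ft_force: [-5.6, -0.2, -0.6]
width: 0.0136
grip_force: 40.0
```

```bash
python3 chk.py && python3 - <<'E'
from h import *
c2=camera("scene"); save("final",cv2.resize(c2["image"][170:325,240:420],None,fx=3.8,fy=3.8))
E
```

```text
23.1 [0.51737408 0.02331538 0.05960819] [-5.57362974 -0.21645219 -0.64801217] [-0.12115638  1.30326775 -0.0261139 ] [ 9.99293056e-01  3.75652200e-02 -1.48224069e-03  2.13408290e-04]
bar [ 0.03383497 -0.04531415] z,slopes [ 0.08593353  0.00964537 -0.00308062] 173
```

View pics/final.png

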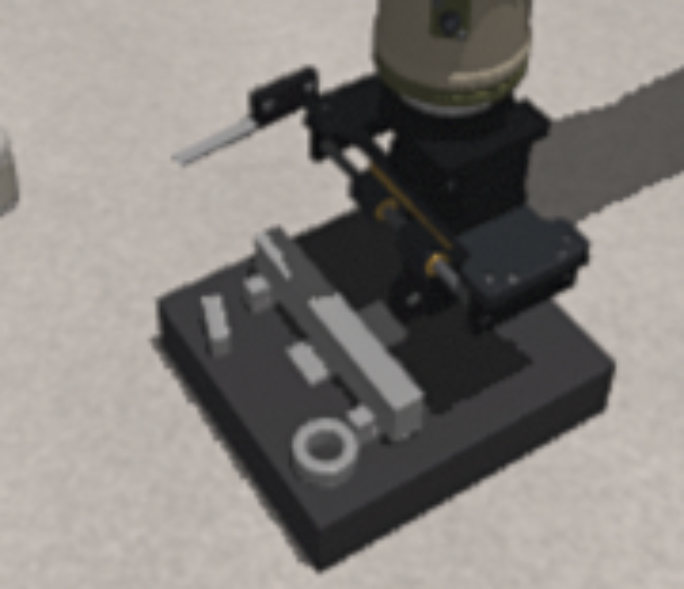

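The blade comes out behind the middle of the bar at crop pixel (308,360). The bar still sits on both rests and nothing else has moved. The drag is steady at about 5 N, so I'm handing in.

```bash
python3 -c "
from bench import *
print(close_job())"
```

```text
the job is handed in; nothing more can be done
None
```

I handed the job in at about 23 s: the straightedge is on both rests and the wide feeler is still gripped under its middle, tip about 7 mm past binding and drag about 5 N; the hand-in returned no verdict.

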